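# Lock the filming turntable with its ball-lock pin

## Task

Lock the filming turntable with the ball-lock pin from the wooden block: hold its thumb button in, put it through the platform's hole, and with the pin turn the platform clockwise (seen from above) while feeling, with a light touch, for the hole in the hidden index plate beneath. Push the pin fully home with the button still held in, then let go, so that the button springs out and the balls lock it. Never push or drag the pin harder than about 30 N, and leave the spool, jar and tub where they are.

Things in the scene. Friction and masses are not known exactly. Their poses are not given: they have to be found in the camera images.
- pin: Ball-lock pin, about 0.15 kg, standing upright in the wooden block, turned any way. Origin: centre of the underside of its steel flange (42 mm across, 6 mm thick), which rests on the block's top; z runs up along the pin. The grip with the thumb button is above the flange (see pin_top), the shank with the nose and the locking balls below (see pin_tip).
- pin_top (a point): Top centre of the pin, 46 mm above its origin, same axes. The grey grip block reaches from here 40 mm down to the flange; 34 mm along x, 26 mm along y. A round thumb button (14 mm across, 18 mm below this point) stands 5 mm out of its +y face; fingers squeezing the block along y press it flush and hold it in.
- pin_button (a joint): How far the thumb button is pressed: 0 = out (balls out), 0.005 m = flush with the grip block (balls in). Spring: 6 N to start, 12 N fully in; a grip of 20 to 60 N holds it flush.
- pin_tip (a point): Lower end of the pin's nose, 42 mm below its origin, same axes. Shank 16 mm across, the last 7.5 mm a nose narrowing to 6 mm. Two locking balls (8 to 14 mm above this point, on the +y and -y sides) stick out 4 mm each while the button is out and do not yield to pushing; they draw in flush only while the button is held in.
- holder: Fixed wooden parking block, 70 x 70 x 50 mm, with a loose 29 mm hole through it in which the pin stands (balls pass it freely). Origin: centre of its underside, on the table.
- base: Fixed round grey drum of the turntable, 240 mm across, below the platform. Origin: its centre on the table, on the platform's vertical turning axis; its yaw means nothing. Hidden in it is the fixed steel index plate.
- axis (a point): Point on the turning axis at the height of the index plate's top, 48 mm above the table. The plate is 12 mm thick, open below, with one 18 mm hole right through it, 95 mm from the axis. It was clamped at an angle that is not measured: its hole lies 0.1 to 0.7 rad clockwise (seen from above) of the platform hole's starting place. No other holes.
- platform_hole (a point): Top centre of the only hole (18 mm, right through) in the square plywood platform, 260 x 260 x 12 mm, top 62 mm above the table, 2 mm clear above the index plate. The hole is 95 mm from the turning axis, which lies in +x from it. The platform turns easily (1 to 2 N at the hole) between end stops; on it is fixed a green dish, 124 mm wide, 16 mm high.
- spool: White thread spool, 40 mm across, 38 mm high, loose. Origin: centre of its underside. Leave it alone.
- jar: Small glass jar with metal lid, 48 mm across, 55 mm high, loose. Origin: centre of its underside. Leave it alone.
- tub: Clear open plastic tub, 130 x 100 x 50 mm, loose. Origin: centre of its underside. Leave it alone.
Things that resemble listed ones, but are neither listed nor needed, are in the scene too. What is shaped like the pin but blue is not meant.

How it is judged (in metres and radians):
On the way, in this order (a step that is already met when the one before it is completed fails the run):
1. the pin's nose is at least 10 mm into the platform's hole with the button held in (z of pin_tip in the frame of platform_hole below -0.01 m and horizontal distance between pin_tip and platform_hole below 0.006 m and value of joint pin_button above 0.003 m), for 0.1 s.
2. the pin is home, flange within 3 mm of the platform, with the button still held in (z of pin in the frame of platform_hole below 0.003 m and horizontal distance between pin and platform_hole below 0.005 m and value of joint pin_button above 0.003 m), for 0.1 s.
At the end, for the whole second after the job is handed in: The pin stands upright (within 0.1 rad) at rest in the platform's hole (within 5 mm), its flange within 3 mm of the platform's top, which it reaches only through the index plate's hole; the button is out again (under 1 mm in), so the balls lock below the plate (z of pin in the frame of platform_hole between -0.003 and 0.003 m and horizontal distance between pin and platform_hole below 0.005 m and angle between pin's own z axis and vertical below 0.1 rad and value of joint pin_button below 0.001 m and linear speed of pin below 0.02 m/s); the robot touches nothing.
It fails at once if the pin pressed or dragged against the turntable with more than 40 N (contact force between pin and base above 40 N).
It fails at once if spool moved more than 30 mm (distance of spool from where it was at the start of the episode above 0.03 m).
It fails at once if jar moved more than 30 mm (distance of jar from where it was at the start of the episode above 0.03 m).
It fails at once if tub moved more than 30 mm (distance of tub from where it was at the start of the episode above 0.03 m).
It also fails if it takes over 56 s, if anything falls off the work surface, if the arm or the gripper's body presses on something with over 40 N, if the wrist force passes 120 N, or if a joint passes its speed limit or range.

## Robot

A 6-joint arm with a two-finger parallel gripper is mounted at the origin on the work surface. World frame = base frame: x ahead of the robot, y to its left, z up, the work surface at z = 0. Lengths are in mm, angles in degrees, forces in N, time in s.
With the tool pointing down it reaches from about 300 to 850 mm from the base axis. Payload 4.2 kg.
Tool frame: the origin (TCP) lies midway between the tips of the shut fingers; the grasp point (between the pads) lies 19 mm behind it; z points along the fingers, y is the line along which they close (so a half turn about z gives the same grasp; the last joint's range is limited). The gripper opens to 91 mm and grips with 3 to 60 N. Pads are 32 mm wide; open, the fingers measure 118 mm over their backs; the gripper's body (76 mm by 178 mm) begins 60 mm behind the grasp point.
Start: joints at [69.557, 18.312, 89.639, -0, 72.044, -1.146], TCP at [190.022, 542.711, 213.976] pointing down, gripper open.
Joint ranges: [-177.97, 177.97], [-48.28, 115.42], [12.27, 149.76], [-77.06, 257.06], [2.81, 150.46], [-146.56, 146.56]. Speed limits (degrees/s): [147.25, 147.25, 180, 180, 180, 180].

## Interface

Orientations are given as [roll, pitch, yaw] about the fixed x, y, z axes, in that order (R = Rz(yaw) Ry(pitch) Rx(roll)).
In Python, from workcell import env gives the robot as it stands.
- The arm moves only by the shell command python3 -m jog 'ROWS' [FORCE]. ROWS is a JSON object of lists of equal length, an entry for each row: "jaw": the finger opening in mm, from 0 to 91.2; "slide": the shift along the tool's x, y, z in units of 30 mm (1.0 is 30 mm), a list of three; "spin": the turn about the tool's z in units of 8 degrees (1.0 is 8 degrees). In form: {"jaw": [jaw, ...], "slide": [[dx, dy, dz], ...], "spin": [spin, ...]}. A call has 1 to 10 rows; each row shifts and turns the commanded pose from where the row before left it, along the tool's axes as they then stand; what a row does not reach is not made up. A row lasts 1/10 s, in which the tool goes at most 50 mm and 8.59 degrees, less where a joint would pass 70% of its speed; a pose out of reach is approached as far as the arm can. A call is refused whole if a number of a shift passes 1 or a number of a turn 1, either way. A call with a gripper value outside its range is refused whole. The fingers move at their own pace and stop on an object; FORCE is the grip in N (left out, the last holds). Time passes only in rows, so rows that do not move let the fingers close. It gives the time, the measured TCP pose, the force, the opening and the grip force at its end, in the units of the state.
- env.state(): the state, without advancing time (a new reading comes with each control period).
- env.grab_frame(name): name is "scene" or "top"; returns the picture (420x560x3 uint8, red, green, blue); there is no depth.
- env.camera_model(name): a dict with "fx", "fy", "cx", "cy" (pixels), "D" ([k1, k2, p1, p2, k3] as OpenCV has them; the pictures are not rectified), "camera_from_world" (4x4, takes a point from world to camera coordinates). Camera axes: x right, y up, looking along -z (the intrinsics and any distortion apply to the point x, -y, -z); pixel columns grow to the right and rows downward; lengths in mm; the calibration is good to about 2 mm. A picture is of the moment at which its call begins. camera_model takes no time and is no camera call.
- env.job_done(): hands the job in; it is judged then, once.
The state is a dict: "time_s": time; "qpos": joint angles; "qvel": joint speeds; "effort": joint torques, N m; "ee_pos": TCP position; "ee_rot": TCP orientation; "force": force on the tool from outside, world axes, zero at the start; "torque": the same for the moment, N m; "gripper_width": finger opening in mm; "gripper_force": force on a finger pad.
Only numpy, scipy, OpenCV 4.12 (cv2) and the standard library are available. Lean on these libraries where they do the work, as an engineer would, in place of code of your own. Each camera call takes 0.05 s, during which the arm holds its last target. There are 200 camera calls.

## Working session

There is one attempt and no reset: what is moved stays moved. The work goes in short steps, Python scripts to look and compute and a shell command to move; the robot and the scene stay as the last step left them, time stands still between calls to the robot, and variables do not carry over. Pictures are saved under pics/ and viewed, at most 10 in all, crops included, and the job is handed in when it is done.

```bash
mkdir -p pics; ls
python3 - <<'E'
from workcell import env
import cv2, json
for n in("scene","top"):
    im=env.grab_frame(n); cv2.imwrite(f"pics/{n}0.png",im[:,:,::-1])
    m=env.camera_model(n); print({k:(v.tolist() if hasattr(v,'tolist') else v) for k,v in m.items()})
print(env.state())
E
```

```text
pics
{'fx': 444.97193431134644, 'fy': 444.97193431134644, 'cx': 286.45727848904795, 'cy': 205.7611511054839, 'D': [0.04286552272547369, 0.0, 0.0, 0.0, 0.0], 'camera_from_world': [[0.21890047179319566, 0.9757370715528766, -0.004444169903741515, -124.22656940000705], [-0.8275895558019924, 0.18807343039522118, 0.5288893191461093, 429.09562893867513], [0.516892745718275, -0.11209617289091936, 0.8486791722712606, -1451.7978416066755], [0.0, 0.0, 0.0, 1.0]]}
{'fx': 500.3634904615952, 'fy': 500.3634904615952, 'cx': 282.40344865228775, 'cy': 212.3427931772823, 'D': [-0.13527910654434283, 0.0, 0.0, 0.0, 0.0], 'camera_from_world': [[-0.0003380162665522117, -0.9999928873625334, -0.0037564570204610404, -12.489696590344218], [0.9968684937356946, -0.0006340028942369408, 0.0790746750701991, -582.5914908413471], [-0.07907649424532562, -0.0037179651253238196, 0.9968616176747884, -1389.3176183926662], [0.0, 0.0, 0.0, 1.0]]}
{'time_s': 0.1, 'qpos': array([ 6.95577913e+01,  1.83484772e+01,  8.96973246e+01, -1.17798492e-03,
        7.20415449e+01, -1.14560753e+00]), 'qvel': array([ 0.0680847 , -0.00628109, -0.32538198, -0.15077335, -0.11293265,
        0.01403843]), 'effort': array([-4.19064654e-04, -4.13333166e+01, -2.32508147e+01,  7.28285196e-02,
        4.21447784e-02, -5.26555414e-05]), 'ee_pos': array([189.86954352, 542.30263087, 213.2134974 ]), 'ee_rot': array([-1.79912648e+02, -6.26534347e-04,  1.60703762e+02]), 'force': array([ 0.089428  , -0.4275147 , -0.13822152]), 'torque': array([-0.04970276, -0.01075851,  0.04969336]), 'gripper_force': 0.0, 'gripper_width': 91.0285727347698}
```

View pics/scene0.png

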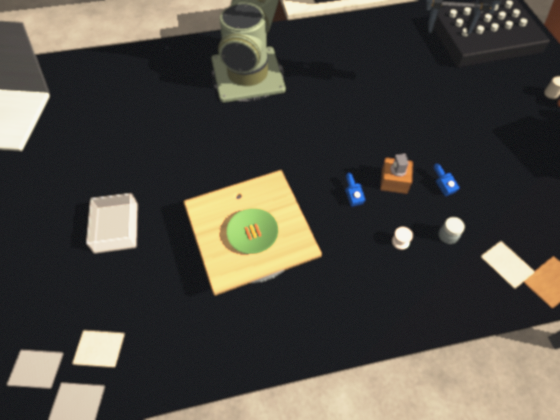

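View pics/top0.png

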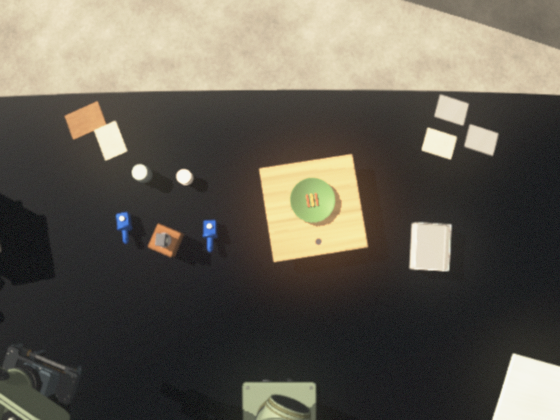

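```bash
cat > h.py <<'E'
import numpy as np, cv2
from workcell import env
def ray(n,uv):
    m=env.camera_model(n);K=np.array([[m['fx'],0,m['cx']],[0,m['fy'],m['cy']],[0,0,1]])
    p=cv2.undistortPoints(np.array([[uv]],float),K,np.array(m['D'],float))[0,0]
    T=np.array(m['camera_from_world']);R=T[:3,:3]
    return -R.T@T[:3,3], R.T@np.array([p[0],-p[1],-1])
def onz(n,uv,z):
    c,d=ray(n,uv); return (c+d*(z-c[2])/d[2])[:2]
def tri(uvs,uvt):
    A=[];b=[]
    for n,uv in(("scene",uvs),("top",uvt)):
        c,d=ray(n,uv);d/=np.linalg.norm(d);P=np.eye(3)-np.outer(d,d);A.append(P);b.append(P@c)
    return np.linalg.solve(A[0]+A[1],b[0]+b[1])
def crop(n,im,x,y,w,h,s): cv2.imwrite(n,cv2.resize(im[y:y+h,x:x+w],None,fx=s,fy=s,interpolation=cv2.INTER_CUBIC))
E
python3 - <<'E'
from h import *
np.set_printoptions(precision=1,suppress=True)
I={n:cv2.imread(f"pics/{n}0.png") for n in("scene","top")}
a=I["scene"][140:210,370:430];b=I["top"][205:275,135:195]
cv2.imwrite("pics/pin0.png",np.hstack([cv2.resize(q,(396,462),interpolation=cv2.INTER_CUBIC) for q in(a,b)]))
for n,(x0,y0,x1,y1),(rx,ry,rw,rh) in(("scene",(225,185,255,207),(180,165,150,130)),("top",(305,230,332,252),(250,145,125,125))):
    im=I[n];g=cv2.cvtColor(im,cv2.COLOR_BGR2GRAY)
    w=g[y0:y1,x0:x1].astype(float);d=np.clip(np.median(w)-20-w,0,None);yy,xx=np.mgrid[y0:y1,x0:x1]
    uv=((d*xx).sum()/d.sum(),(d*yy).sum()/d.sum());print(n,"hole",uv,onz(n,uv,62),onz(n,uv,56))
    hs=cv2.cvtColor(im,cv2.COLOR_BGR2HSV)
    wood=cv2.inRange(hs,(12,60,110),(35,255,255));green=cv2.inRange(hs,(40,80,40),(85,255,255))
    M=np.zeros_like(g);M[ry:ry+rh,rx:rx+rw]=1
    c=max(cv2.findContours(wood*M,0,2)[0],key=cv2.contourArea)
    hull=cv2.convexHull(c);q=cv2.approxPolyDP(hull,8,True)[:,0]
    W=np.array([onz(n,p,62) for p in q.astype(float)]);print("corners",q.tolist(),W,"centre",W.mean(0))
    c=max(cv2.findContours(green*M,0,2)[0],key=cv2.contourArea);e=cv2.fitEllipse(c);print("dish",onz(n,e[0],76),e)
    for nm,lo,hi,box,z in(("blk",(5,100,60),(18,255,255),((375,145,415,200) if n=="scene" else(140,215,190,265)),50),):
        M2=np.zeros_like(g);M2[box[1]:box[3],box[0]:box[2]]=1
        c=max(cv2.findContours(cv2.inRange(hs,lo,hi)*M2,0,2)[0],key=cv2.contourArea);r=cv2.minAreaRect(cv2.convexHull(c));print(nm,r,[onz(n,p,50) for p in cv2.boxPoints(r).astype(float)],onz(n,r[0],50))
E
```

```text
scene hole (np.float64(232.0827498408657), np.float64(189.79153405474221)) [ 481.  -122.6] [ 476.8 -122.6]
corners [[281, 170], [321, 255], [214, 294], [184, 201]] [[ 447.4   12.5]
 [ 708.5   51.2]
 [ 748.  -204.9]
 [ 487.9 -245.4]] centre [598.  -96.6]
dish [616.8 -95.3] ((251.7322235107422, 230.63284301757812), (43.21745300292969, 49.94035339355469), 81.41178131103516)
blk ((397.0599670410156, 175.07998657226562), (31.819807052612305, 34.08255386352539), 8.13010311126709) [array([556.5, 246.9]), array([454.7, 295.3]), array([488.1, 372.1]), array([587.6, 320.5])] [523.  308.3]
top hole (np.float64(317.9901417128774), np.float64(241.16327788046826)) [ 500.4 -110.2] [ 500.5 -110.6]
corners [[352, 154], [367, 247], [274, 262], [258, 169]] [[ 742.2 -206.5]
 [ 484.1 -244.7]
 [ 443.7   10. ]
 [ 699.9   54.6]] centre [592.4 -96.7]
dish [613.1 -94.4] ((312.2919616699219, 199.6156005859375), (41.96785354614258, 42.47386932373047), 104.46685791015625)
blk ((164.798828125, 240.08285522460938), (29.07692527770996, 27.384618759155273), 22.61986541748047) [array([483.4, 366.9]), array([554. , 338.2]), array([523. , 261.9]), array([452.8, 290.6])] [503.3 314.2]
```

View pics/pin0.png

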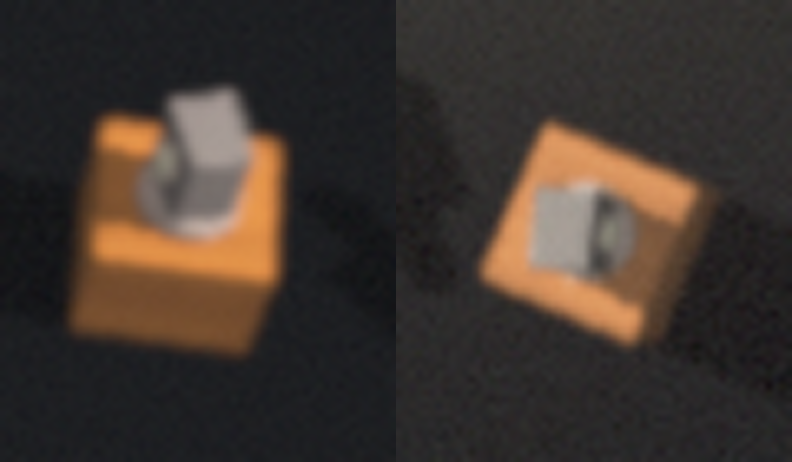

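The scene view shows the grey pin in the orange block at about (400,165), with a blue decoy on each side. The platform hole is at about (239,196). In the top view the block is at (165,240) and the hole at (318,241). The crop shows the grip block's long side along world x, with the button facing world -y.

Run:
```python
from h import *
np.set_printoptions(precision=1,suppress=True)
I={n:cv2.imread(f"pics/{n}0.png") for n in("scene","top")}
q=np.array([(538,187),(590,190),(583,272),(531,265)],float);t=(q-[396,0])/6.6+[135,205]-0.42
s=np.array([(167,95),(237,87),(249,150),(187,165)],float)/6.6+[370,140]-0.42
for n,p in(("top",t),("scene",s)):
    W=np.array([onz(n,c,96) for c in p]);print(n,W.tolist(),W.mean(0),np.linalg.norm(np.diff(W,axis=0,append=W[:1]),axis=1))
print(tri(s.mean(0),t.mean(0)))
for n,(x0,y0,x1,y1) in(("scene",(234,191,245,202)),("top",(312,235,325,248))):
    w=cv2.cvtColor(I[n],cv2.COLOR_BGR2GRAY)[y0:y1,x0:x1].astype(float);d=np.clip(np.median(w)-15-w,0,None);yy,xx=np.mgrid[y0:y1,x0:x1]
    uv=((d*xx).sum()/d.sum(),(d*yy).sum()/d.sum());print(n,uv,onz(n,uv,62))
```

```text
top [[521.4138940560525, 327.30999576243255], [520.2400577880979, 305.6963267420259], [486.8309403918613, 308.09614289396944], [489.5916328144795, 329.7080749852115]] [504.5 317.7] [21.6 33.5 21.8 31.9]
scene [[487.6423258799663, 305.2698404168552], [490.0139883122408, 333.1522175189741], [520.2662106737995, 326.67645016348376], [521.7763913371961, 301.01332718650474]] [504.9 316.5] [28.  30.9 25.7 34.4]
[504.4 317.5  95. ]
scene (np.float64(238.613144137416), np.float64(196.00448095593725)) [ 503.4 -109.4]
top (np.float64(317.98738532110093), np.float64(241.16456422018348)) [ 500.4 -110.2]
```

```bash
python3 -m jog '{"jaw":[60,60,60,60,60,60,60,60],"slide":[[0,0,0],[0,0,0],[-0.9,-0.5,0],[-0.9,-0.5,0],[-0.9,-0.5,0],[-0.9,-0.5,0],[-0.9,-0.5,0],[-0.9,-0.5,0]],"spin":[-0.9,-0.9,0,0,0,0,0,0]}' 40; python3 -m jog '{"jaw":[60,60,60,60,60,60,60,60],"slide":[[-0.9,-0.6,0],[-0.9,-0.6,0],[-0.9,-0.6,0],[-0.9,-0.6,0],[-0.9,-0.6,0],[-0.9,-0.5,0],[0,0,0],[0,0,0]],"spin":[0,0,0,0,0,0,0,0]}' 40
```

```text
time_s: 0.9
ee_pos: [344.5, 438.2, 213.6]
ee_rot: [-180.0, -0.0, 175.1]
force: [-0.4, -0.3, 0.1]
gripper_width: 59.9
gripper_force: 0.0
time_s: 1.7
ee_pos: [496.1, 320.4, 213.3]
ee_rot: [-180.0, -0.1, 175.0]
force: [-0.9, 0.6, 0.2]
gripper_width: 60.1
gripper_force: 0.0
```

```bash
python3 -m jog '{"jaw":[60,60,60,60,60,60,60,60],"slide":[[-0.29,-0.09,0],[0,0,0.9],[0,0,0.9],[0,0,0.9],[0,0,0.9],[0,0,0.9],[0,0,0.53],[0,0,0]],"spin":[0,0,0,0,0,0,0,0]}' 40; python3 -m jog '{"jaw":[0,0,0,0,0,0,0,0],"slide":[[0,0,0],[0,0,0],[0,0,0],[0,0,0],[0,0,0],[0,0,0],[0,0,0],[0,0,0]],"spin":[0,0,0,0,0,0,0,0]}' 40
```

```text
time_s: 2.5
ee_pos: [502.6, 317.0, 60.6]
ee_rot: [-179.8, -0.3, 175.2]
force: [0.2, 0.4, -0.2]
gripper_width: 59.8
gripper_force: 0.0
time_s: 3.3
ee_pos: [505.3, 318.1, 64.1]
ee_rot: [179.9, 0.1, 175.1]
force: [-0.8, 2.2, 6.2]
gripper_width: 25.9
gripper_force: 40.0
```

```bash
python3 -m jog '{"jaw":[0,0,0,0,0,0,0],"slide":[[0,0,-0.3],[0,0,-0.6],[0,0,-0.9],[0,0,-0.9],[0,0,-0.9],[0,0,-0.4],[0,0,0]],"spin":[0,0,0,0,0,0,0]}' 40
python3 - <<'E'
from h import *
print(env.state()['ee_pos'],env.state()['ee_pos'])
I=[]
for n in("scene","top"):
    im=env.grab_frame(n)[:,:,::-1]; cv2.imwrite(f"pics/{n}1.png",im); print(env.state()['ee_pos'],env.state()['force'])
    x,y=(340,90) if n=="scene" else (105,165)
    I.append(cv2.resize(im[y:y+120,x:x+100],None,fx=4,fy=4,interpolation=cv2.INTER_CUBIC))
cv2.imwrite("pics/lift.png",np.hstack(I))
E
```

```text
time_s: 4.0
ee_pos: [505.3, 317.5, 184.5]
ee_rot: [179.9, 0.1, 175.1]
force: [0.1, 0.7, -2.0]
gripper_width: 25.6
gripper_force: 40.0
[505.25017478 317.48599737 184.48765459] [505.25017478 317.48599737 184.48765459]
[504.4297552  317.03665322 182.83301539] [ 0.25860429  0.17856613 -2.27870725]
[503.92101472 316.76850085 181.80705263] [-0.05650041 -0.04606121 -1.18748666]
```

View pics/lift.png

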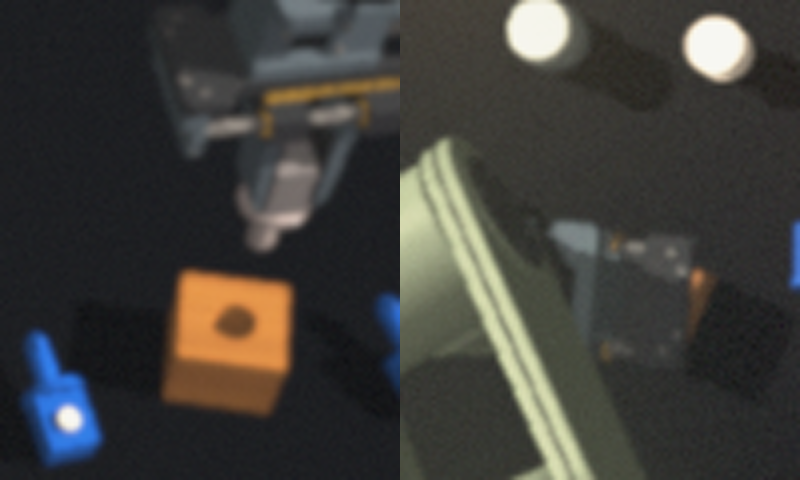

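The pin is gripped and lifted clear of the block, with its nose at about (262,235) in the crop. The blue decoys are lying flat.

```bash
python3 -m jog '{"jaw":[0,0,0,0,0,0,0,0,0],"slide":[[0,-0.4,0],[-0.1,-0.9,0],[-0.1,-0.9,0],[-0.1,-0.9,0],[-0.1,-0.9,0],[-0.1,-0.9,0],[-0.1,-0.9,0],[-0.1,-0.9,0],[-0.1,-0.9,0]],"spin":[0,0,0,0,0,0,0,0,0]}' 40;  python3 -m jog '{"jaw":[0,0,0,0,0,0,0,0,0,0],"slide":[[-0.1,-0.9,0],[-0.1,-0.9,0],[-0.1,-0.9,0],[-0.04,-0.9,0],[0,-0.9,0],[0,-0.9,0],[0,-0.9,0],[0,-0.3,0.6],[0,0,0.4],[0,0,0]],"spin":[0,0,0,0,0,0,0,0,0,0]}' 40
python3 - <<'E'
from h import *
I=[]
for n in("scene","top"):
    im=env.grab_frame(n)[:,:,::-1]; cv2.imwrite(f"pics/{n}2.png",im); print(env.state()['ee_pos'],env.state()['force'])
    x,y=(195,135) if n=="scene" else (280,200)
    I.append(cv2.resize(im[y:y+85,x:x+(80 if n=="scene" else 50)],None,fx=6,fy=6,interpolation=cv2.INTER_CUBIC))
cv2.imwrite("pics/over.png",np.hstack(I))
E
```

```text
time_s: 5.0
ee_pos: [507.7, 86.1, 181.7]
ee_rot: [-179.9, -0.2, 175.1]
force: [1.4, 0.9, -1.8]
gripper_width: 25.8
gripper_force: 40.0
time_s: 6.0
ee_pos: [499.9, -109.6, 150.3]
ee_rot: [179.9, -0.4, 175.1]
force: [-1.1, -0.0, -2.0]
gripper_width: 25.9
gripper_force: 40.0
[ 500.95170677 -109.51326716  151.5242974 ] [-0.14964289  0.59277697 -0.51963687]
[ 501.82676203 -109.44108973  152.44785037] [ 0.51206934  0.17379524 -1.50028411]
```

View pics/over.png

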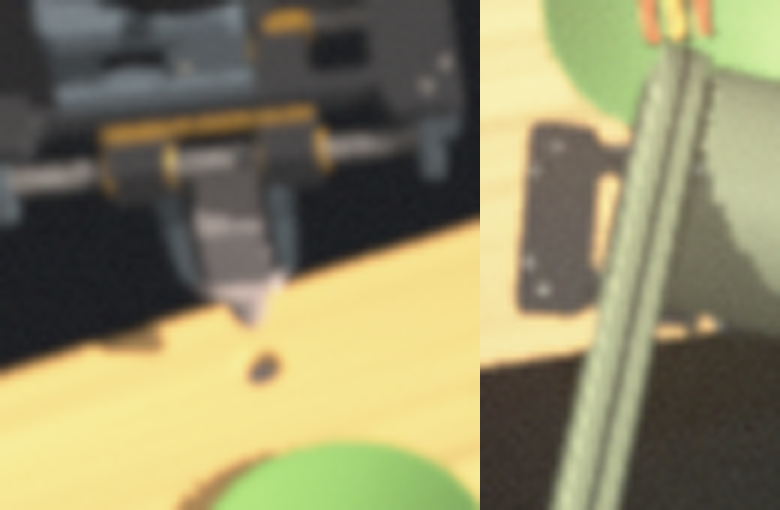

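Run:
```python
from h import *
for v in(188,188.8): print(onz("scene",(236.7,v),98), onz("scene",(238.6,196.0),62))
```

```text
[ 503.13334771 -110.6585324 ] [ 503.38530535 -109.46194774]
[ 505.48356108 -111.04247538] [ 503.38530535 -109.46194774]
```

The nose, at about (252,325) in the crop, hangs right above the hole at (263,367). The scene-camera offset is about 1 mm.

```bash
python3 -m jog '{"jaw":[0,0,0,0,0],"slide":[[0,0.04,0.3],[0,0,0.4],[0,0,0.4],[0,0,0],[0,0,0]],"spin":[0,0,0,0,0]}' 40;  python3 -m jog '{"jaw":[0,0,0,0],"slide":[[0,0,0.08],[0,0,0.08],[0,0,0],[0,0,0]],"spin":[0,0,0,0]}' 40
```

```text
time_s: 6.6
ee_pos: [502.2, -108.7, 119.5]
ee_rot: [180.0, -0.1, 175.1]
force: [0.1, 0.6, -1.7]
gripper_width: 25.7
gripper_force: 40.0
time_s: 7.0
ee_pos: [502.5, -108.9, 115.3]
ee_rot: [180.0, 0.0, 175.1]
force: [0.0, -0.6, -1.0]
gripper_width: 25.4
gripper_force: 40.0
```

```bash
for i in 1; do python3 -m jog '{"jaw":[0,0,0,0],"slide":[[0,0,0.05],[0,0,0.05],[0,0,0],[0,0,0]],"spin":[0,0,0,0]}' 40; done;  python3 -m jog '{"jaw":[0,0,0,0],"slide":[[0,0,0.05],[0,0,0.05],[0,0,0],[0,0,0]],"spin":[0,0,0,0]}' 40
```

```text
time_s: 7.4
ee_pos: [502.4, -108.8, 112.2]
ee_rot: [180.0, -0.0, 175.1]
force: [-0.1, 0.1, -1.3]
gripper_width: 25.8
gripper_force: 40.0
time_s: 7.8
ee_pos: [501.8, -108.8, 108.9]
ee_rot: [180.0, -0.1, 175.1]
force: [-1.6, 0.4, -2.3]
gripper_width: 25.8
gripper_force: 40.0
```

```bash
python3 -m jog '{"jaw":[0,0,0],"slide":[[0,0,0.06],[0,0,0],[0,0,0]],"spin":[0,0,0]}' 40;  python3 -m jog '{"jaw":[0,0,0],"slide":[[0,0,0.06],[0,0,0],[0,0,0]],"spin":[0,0,0]}' 40;python3 -m jog '{"jaw":[0,0,0],"slide":[[0,0,0.04],[0,0,0],[0,0,0]],"spin":[0,0,0]}' 40
```

```text
time_s: 8.1
ee_pos: [501.8, -108.8, 107.1]
ee_rot: [180.0, -0.1, 175.1]
force: [-2.2, -0.2, -2.9]
gripper_width: 25.6
gripper_force: 40.0
time_s: 8.4
ee_pos: [501.8, -108.8, 105.3]
ee_rot: [180.0, -0.1, 175.1]
force: [-3.7, -0.8, -1.9]
gripper_width: 25.7
gripper_force: 40.0
time_s: 8.7
ee_pos: [501.8, -108.8, 104.3]
ee_rot: [180.0, -0.1, 175.1]
force: [-4.6, -0.7, -0.7]
gripper_width: 25.7
gripper_force: 40.0
```

```bash
python3 -m jog '{"jaw":[0,0,0],"slide":[[0.04,0,0],[0,0,0],[0,0,0]],"spin":[0,0,0]}' 40;  python3 -m jog '{"jaw":[0,0,0],"slide":[[0,0,0.04],[0,0,0],[0,0,0]],"spin":[0,0,0]}' 40;python3 -m jog '{"jaw":[0,0,0],"slide":[[0,0,0.04],[0,0,0],[0,0,0]],"spin":[0,0,0]}' 40
```

```text
time_s: 9.0
ee_pos: [501.6, -108.8, 104.4]
ee_rot: [180.0, 0.0, 175.1]
force: [-2.5, -0.7, -3.1]
gripper_width: 25.5
gripper_force: 40.0
time_s: 9.3
ee_pos: [501.7, -108.8, 103.9]
ee_rot: [-180.0, 0.1, 175.1]
force: [-4.4, -0.4, 4.2]
gripper_width: 25.6
gripper_force: 40.0
time_s: 9.6
ee_pos: [501.7, -108.8, 103.7]
ee_rot: [-180.0, 0.1, 175.1]
force: [-5.5, 0.1, 12.4]
gripper_width: 25.8
gripper_force: 40.0
```

```bash
python3 - <<'E'
from h import *
f=np.radians(188.9)-np.arange(0,.73,.02);P=95*np.c_[np.cos(f),np.sin(f)];y=np.radians(175.1)
d=np.diff(P,axis=0);S=np.c_[d@[np.cos(y),np.sin(y)],d@[np.sin(y),-np.cos(y)]]/30
for i,(s,p) in enumerate(zip(S,P[1:]+[595.6,-94.1])): print(round(.02*(i+1),2),s.round(4),p.round(1))
E
python3 -m jog '{"jaw":[0,0,0],"slide":[[0.03,0,-0.02],[0,0,0],[0,0,0]],"spin":[0,0,0]}' 45
```

```text
0.02 [0.0145 0.0617] [ 501.5 -106.9]
0.04 [0.0133 0.0619] [ 501.2 -105. ]
0.06 [0.012  0.0622] [ 501.  -103.1]
0.08 [0.0108 0.0624] [ 500.9 -101.2]
0.1 [0.0095 0.0626] [500.7 -99.4]
0.12 [0.0083 0.0628] [500.7 -97.5]
0.14 [0.007  0.0629] [500.6 -95.6]
0.16 [0.0057 0.0631] [500.6 -93.7]
0.18 [0.0045 0.0632] [500.6 -91.8]
0.2 [0.0032 0.0633] [500.7 -89.9]
0.22 [0.002  0.0633] [500.8 -88. ]
0.24 [0.0007 0.0633] [500.9 -86.1]
0.26 [-0.0006  0.0633] [501.1 -84.2]
0.28 [-0.0018  0.0633] [501.3 -82.3]
0.3 [-0.0031  0.0633] [501.6 -80.4]
0.32 [-0.0044  0.0632] [501.9 -78.5]
0.34 [-0.0056  0.0631] [502.2 -76.7]
0.36 [-0.0069  0.063 ] [502.6 -74.8]
0.38 [-0.0082  0.0628] [503.  -72.9]
0.4 [-0.0094  0.0626] [503.4 -71.1]
0.42 [-0.0107  0.0624] [503.9 -69.2]
0.44 [-0.0119  0.0622] [504.4 -67.4]
0.46 [-0.0131  0.062 ] [505.  -65.6]
0.48 [-0.0144  0.0617] [505.6 -63.8]
0.5 [-0.0156  0.0614] [506.2 -62. ]
0.52 [-0.0168  0.0611] [506.8 -60.2]
0.54 [-0.0181  0.0607] [507.5 -58.5]
0.56 [-0.0193  0.0603] [508.3 -56.7]
0.58 [-0.0205  0.0599] [509. -55.]
0.6 [-0.0217  0.0595] [509.8 -53.2]
0.62 [-0.0229  0.0591] [510.7 -51.5]
0.64 [-0.024   0.0586] [511.5 -49.8]
0.66 [-0.0252  0.0581] [512.4 -48.2]
0.68 [-0.0264  0.0576] [513.4 -46.5]
0.7 [-0.0275  0.0571] [514.3 -44.9]
0.72 [-0.0286  0.0565] [515.3 -43.3]
time_s: 9.9
ee_pos: [501.6, -108.8, 103.8]
ee_rot: [-180.0, 0.2, 175.1]
force: [-3.0, -0.2, 7.8]
gripper_width: 25.7
gripper_force: 45.0
```

```bash
python3 -m jog '{"jaw":[0,0,0,0],"slide":[[0.015,0.06,0],[0.015,0.06,0],[0,0,0],[0,0,0]],"spin":[0,0,0,0]}' 45;python3 -m jog '{"jaw":[0,0,0,0],"slide":[[0.012,0.06,0],[0.012,0.06,0],[0,0,0],[0,0,0]],"spin":[0,0,0,0]}' 45
```

```text
time_s: 10.3
ee_pos: [501.2, -106.5, 103.8]
ee_rot: [-179.8, 0.2, 175.2]
force: [-4.6, -3.3, 6.4]
gripper_width: 25.6
gripper_force: 45.0
time_s: 10.7
ee_pos: [500.8, -102.9, 103.8]
ee_rot: [-179.8, 0.2, 175.2]
force: [-3.3, -4.4, 6.4]
gripper_width: 25.6
gripper_force: 45.0
```

```bash
python3 -m jog '{"jaw":[0,0,0],"slide":[[0.016,0.063,0],[0.016,0.063,0],[0,0,0]],"spin":[0,0,0]}' 45;python3 -m jog '{"jaw":[0,0,0],"slide":[[0.01,0.063,0],[0.01,0.063,0],[0,0,0]],"spin":[0,0,0]}' 45;python3 -m jog '{"jaw":[0,0,0],"slide":[[0.006,0.063,0],[0.006,0.063,0],[0,0,0]],"spin":[0,0,0]}' 45
```

```text
time_s: 11.0
ee_pos: [500.5, -98.9, 103.9]
ee_rot: [-179.8, 0.3, 175.2]
force: [-3.4, -3.5, 6.0]
gripper_width: 26.0
gripper_force: 45.0
time_s: 11.3
ee_pos: [500.3, -95.0, 103.9]
ee_rot: [-179.9, 0.3, 175.2]
force: [-2.9, -3.7, 5.8]
gripper_width: 25.4
gripper_force: 45.0
time_s: 11.6
ee_pos: [500.3, -91.1, 103.9]
ee_rot: [-179.9, 0.3, 175.2]
force: [-2.4, -3.3, 5.1]
gripper_width: 25.6
gripper_force: 45.0
```

```bash
python3 -m jog '{"jaw":[0,0,0],"slide":[[0.004,0.063,0.01],[0.004,0.063,0],[0,0,0]],"spin":[0,0,0]}' 45;python3 -m jog '{"jaw":[0,0,0],"slide":[[0,0.063,0],[0,0.063,0],[0,0,0]],"spin":[0,0,0]}' 45
```

```text
time_s: 11.9
ee_pos: [500.5, -87.4, 103.7]
ee_rot: [-179.9, 0.3, 175.2]
force: [-2.8, -3.2, 6.0]
gripper_width: 25.9
gripper_force: 45.0
time_s: 12.2
ee_pos: [499.9, -82.0, 102.3]
ee_rot: [179.9, 0.1, 175.1]
force: [0.5, -1.5, -1.1]
gripper_width: 25.8
gripper_force: 45.0
```

```bash
python3 -m jog '{"jaw":[0,0,0],"slide":[[-0.001,0.063,0],[-0.001,0.063,0],[0,0,0]],"spin":[0,0,0]}' 45
```

```text
time_s: 12.5
ee_pos: [499.7, -78.2, 102.3]
ee_rot: [180.0, 0.0, 175.1]
force: [1.7, -0.9, -1.3]
gripper_width: 25.4
gripper_force: 45.0
```

```bash
python3 -m jog '{"jaw":[0,0,0],"slide":[[-0.02,0,0.05],[0,0,0],[0,0,0]],"spin":[0,0,0]}' 45;python3 -m jog '{"jaw":[0,0,0],"slide":[[0,0,0.05],[0,0,0],[0,0,0]],"spin":[0,0,0]}' 45
```

```text
time_s: 12.8
ee_pos: [499.7, -78.5, 100.6]
ee_rot: [180.0, -0.0, 175.1]
force: [0.8, 0.1, -1.8]
gripper_width: 25.8
gripper_force: 45.0
time_s: 13.1
ee_pos: [499.7, -78.6, 99.2]
ee_rot: [180.0, -0.0, 175.1]
force: [0.4, -0.5, -1.0]
gripper_width: 26.0
gripper_force: 45.0
```

```bash
python3 -m jog '{"jaw":[0,0,0],"slide":[[0,0,0.05],[0,0,0],[0,0,0]],"spin":[0,0,0]}' 45;python3 -m jog '{"jaw":[0,0,0],"slide":[[0,0,0.05],[0,0,0],[0,0,0]],"spin":[0,0,0]}' 45
```

```text
time_s: 13.4
ee_pos: [499.7, -78.6, 97.7]
ee_rot: [180.0, -0.0, 175.1]
force: [0.4, -0.4, -1.3]
gripper_width: 25.2
gripper_force: 45.0
time_s: 13.7
ee_pos: [499.7, -78.6, 96.3]
ee_rot: [180.0, -0.0, 175.1]
force: [0.1, 0.7, -1.3]
gripper_width: 25.5
gripper_force: 45.0
```

```bash
python3 -m jog '{"jaw":[0,0,0,0],"slide":[[0,0,0.06],[0,0,0.06],[0,0,0],[0,0,0]],"spin":[0,0,0,0]}' 45;python3 -m jog '{"jaw":[0,0,0,0],"slide":[[0,0,0.06],[0,0,0.06],[0,0,0],[0,0,0]],"spin":[0,0,0,0]}' 45
```

```text
time_s: 14.1
ee_pos: [499.7, -78.6, 92.6]
ee_rot: [180.0, -0.0, 175.1]
force: [-0.0, -0.1, -1.7]
gripper_width: 25.7
gripper_force: 45.0
time_s: 14.5
ee_pos: [499.8, -78.6, 89.1]
ee_rot: [180.0, -0.0, 175.1]
force: [0.8, -0.9, -2.0]
gripper_width: 26.1
gripper_force: 45.0
```

```bash
python3 -m jog '{"jaw":[0,0,0,0],"slide":[[0,0,0.07],[0,0,0.07],[0,0,0],[0,0,0]],"spin":[0,0,0,0]}' 45;python3 -m jog '{"jaw":[0,0,0,0],"slide":[[0,0,0.07],[0,0,0.07],[0,0,0],[0,0,0]],"spin":[0,0,0,0]}' 45
```

```text
time_s: 14.9
ee_pos: [499.7, -78.6, 84.8]
ee_rot: [180.0, -0.0, 175.1]
force: [-0.3, 0.1, -2.0]
gripper_width: 26.0
gripper_force: 45.0
time_s: 15.3
ee_pos: [499.7, -78.6, 80.6]
ee_rot: [180.0, -0.0, 175.1]
force: [-0.7, -0.3, -2.2]
gripper_width: 25.7
gripper_force: 45.0
```

```bash
python3 -m jog '{"jaw":[0,0,0],"slide":[[0,0,0.07],[0,0,0],[0,0,0]],"spin":[0,0,0]}' 45;python3 -m jog '{"jaw":[0,0,0],"slide":[[0,0,0.05],[0,0,0],[0,0,0]],"spin":[0,0,0]}' 45
```

```text
time_s: 15.6
ee_pos: [499.7, -78.6, 78.6]
ee_rot: [180.0, -0.0, 175.1]
force: [-0.4, -0.4, -1.1]
gripper_width: 25.7
gripper_force: 45.0
time_s: 15.9
ee_pos: [499.7, -78.6, 77.1]
ee_rot: [180.0, -0.0, 175.1]
force: [0.5, 0.2, -0.7]
gripper_width: 26.0
gripper_force: 45.0
```

```bash
python3 -m jog '{"jaw":[0,0,0],"slide":[[0,0,0.04],[0,0,0],[0,0,0]],"spin":[0,0,0]}' 45;python3 -m jog '{"jaw":[0,0,0],"slide":[[0,0,0.04],[0,0,0],[0,0,0]],"spin":[0,0,0]}' 45
```

```text
time_s: 16.2
ee_pos: [499.9, -78.6, 76.1]
ee_rot: [180.0, 0.0, 175.1]
force: [-0.5, -0.2, -0.2]
gripper_width: 25.7
gripper_force: 45.0
time_s: 16.5
ee_pos: [499.9, -78.6, 76.0]
ee_rot: [-180.0, 0.0, 175.1]
force: [-2.1, 1.5, 8.4]
gripper_width: 25.6
gripper_force: 45.0
```

```bash
python3 -m jog '{"jaw":[60,60,60,60,60,60,60],"slide":[[0,0,0],[0,0,0],[0,0,0],[0,0,0],[0,0,0],[0,0,0],[0,0,0]],"spin":[0,0,0,0,0,0,0]}' 45;python3 -m jog '{"jaw":[60,60,60,60,60,60,60],"slide":[[0,0,-0.3],[0,0,-0.5],[0,0,-0.9],[0,0,-0.9],[0,0,-0.9],[0,0,-0.9],[0,0,0]],"spin":[0,0,0,0,0,0,0]}' 45; python3 -m jog '{"jaw":[60,60,60,60,60,60,60,60,60],"slide":[[0,0.9,0],[0,0.9,0],[0,0.9,0],[0,0.9,0],[0,0.9,0],[0,0.9,0],[0,0.9,0],[0,0,0],[0,0,0]],"spin":[0,0,0,0,0,0,0,0,0]}';  python3 - <<'E'
from h import *
I=[]
for n in("scene","top"):
    im=env.grab_frame(n)[:,:,::-1]; x,y=(195,150) if n=="scene" else (265,185)
    I.append(cv2.resize(im[y:y+80,x:x+80],None,fx=5,fy=5,interpolation=cv2.INTER_CUBIC))
cv2.imwrite("pics/end.png",np.hstack(I))
E
```

```text
time_s: 17.2
ee_pos: [499.7, -78.6, 74.6]
ee_rot: [180.0, -0.0, 175.1]
force: [-0.1, -0.8, -0.9]
gripper_width: 60.1
gripper_force: 0.0
time_s: 17.9
ee_pos: [502.1, -79.0, 211.2]
ee_rot: [-180.0, 0.5, 175.1]
force: [0.1, 0.4, 0.3]
gripper_width: 59.9
gripper_force: 0.0
time_s: 18.8
ee_pos: [515.4, 109.7, 206.2]
ee_rot: [-179.9, -0.1, 175.2]
force: [-0.1, -0.3, -0.4]
gripper_width: 59.7
gripper_force: 0.0
```

View pics/end.png

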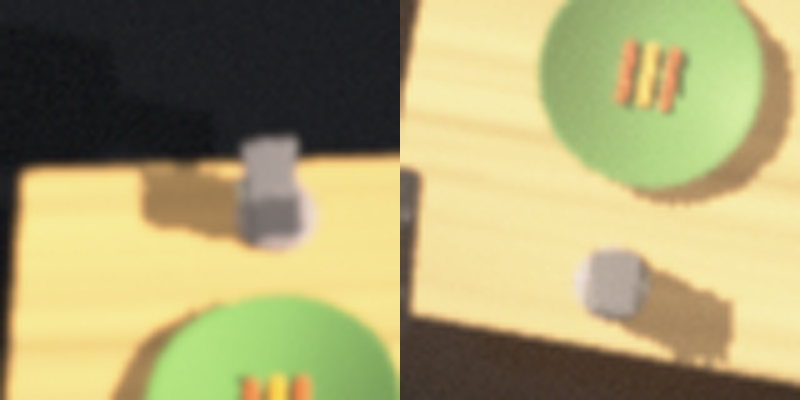

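The pin stands upright at about (270,200) in the left crop and (612,283) in the right, with its flange flat on the platform. The gripper is well clear.

```bash
python3 -c "
from workcell import env
print(env.job_done())"
```

```text
the job is handed in; nothing more can be done
None
```

The pin is home through the platform and the index plate, released and standing upright; I did not see the button spring out. The job is handed in at about 19 s, but no verdict came back. The highest tool force I read while the pin touched the turntable was about 14 N.

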